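# Close the twist-lock lamp dome on the tilted playfield

## Task

Refit the lamp cover on the sloping playfield: set the small amber inner shell down in the black cup, stem up, and let go of it; then lower the red dome over it, fin turned towards the yellow dots, right down onto the playfield, and twist it clockwise (seen from above it) to its stop so that its fin lies along the white line. Set both parts down rather than dropping them, leave the dome locked and let go, and do not disturb the other parts on the cart.

Things in the scene. Friction and masses are not known exactly. Their poses are not given: they have to be found in the camera images.
- inner_mid (a point): Loose amber inner shell, hollow, open below: round body 34 mm across, 26 mm high, with an orange round stem 14 mm across and 24 mm long on top; 50 mm high in all. The point is on its axis, half-way up (25 mm above its foot). z runs from foot to stem. Starts upright on the cart top, left or right of the easel; about 40 g.
- dome_mid (a point): Loose red dome, hollow, open below: 68 mm across at the rim, shell 62 mm high. The point is on its axis, half-way up (44 mm above the rim, 44 mm below the top of its fin). z runs from rim to fin, x along the fin. Same shape after half a turn. Starts upright on its rim on the cart top at any yaw, left or right of the easel; about 90 g.
- dome_fin (a point): Centre of the white upright grip fin on the dome's top, 75 mm above the rim: 38 mm long (along x), 12 mm thick (along y), 26 mm tall, from 62 to 88 mm above the rim.
- dome_tab (a point): One of the dome's two inward tabs, at the rim inside, below the two ends of the fin (+x and -x): each 14 mm wide, 5 mm high from the rim up, inner face 26 mm from the dome's axis. Inside radius of the dome elsewhere 31.5 mm. The point is at the +x tab.
- nest (a point): Fixed point on the cup's axis, 29 mm off the playfield: where inner_mid is with the inner shell home in the cup. z is the cup's axis, square to the playfield, which slopes 25 degrees and faces up and towards the robot (the easel's yaw varies); x runs up the slope. The shell may rest up to 3 mm off centre.
- cup (a point): Centre of the foot of the black cup, on the playfield's surface, 75 mm above the cart top, in the middle of the 220 x 220 mm playfield. The easel does not move. Axes as nest. The cup is 48 mm across outside and 39 mm inside; its inner floor is 4 mm and its lip 22 mm off the playfield.
- lug (a point): One of the cup's two steel lugs, on its +x and -x sides outside: 14 mm wide, reaching 28.5 mm from the axis, undersides 7.5 mm and tops 11.5 mm off the playfield. The point is at the +x lug. With its fin along x the dome sits on them 11.5 mm too high; its tabs pass between them with the fin 40 to 120 degrees anticlockwise of x, seen from above the playfield. Two yellow dots mark 75 degrees.
- lock (a point): Fixed point on the cup's axis, 44 mm off the playfield: where dome_mid is with the dome's rim on the playfield. Axes as nest. Once down, the dome turns clockwise (from above) with little torque, tabs sliding under the lugs, until its fin lies along x and the white line: locked. A stop ends the turn about 4 degrees beyond. Play is 2 mm sideways, 2.5 mm along the axis.
- bracket_mid (a point): Bystander: cast aluminium flipper bracket with a copper coil sleeve, 85 x 45 x 35 mm, lying on the cart. The point is 17 mm above its underside.
- relay_mid (a point): Bystander: black relay block with brass contacts, 60 x 42 x 46 mm. The point is 22 mm above its underside.
- guide_mid (a point): Bystander: curved chrome ball guide of two wires, about 150 x 50 mm and 24 mm high. The point is 12 mm above its underside.
- dish_mid (a point): Bystander: round dark steel dish, 104 mm across, 16 mm high, holding three amber rollover buttons. The point is 8 mm above its underside.
Things that resemble listed ones, but are neither listed nor needed, are in the scene too. There is more than one size of the part that bears dome_mid; the job needs the smallest.

How it is judged:
By the outcome, as a careful person would: the job done as asked, in the order asked, and still so for the second after the job is handed in, with the robot touching nothing.
It also fails if it takes over 64 s, if anything falls off the work surface, if the arm or the gripper's body presses on something with over 40 N, if the wrist force passes 120 N, or if a joint passes its speed limit or range.

## Robot

A 6-joint arm with a two-finger parallel gripper is mounted at the origin on the work surface. World frame = base frame: x ahead of the robot, y to its left, z up, the work surface at z = 0. Lengths are in m, angles in degrees, forces in N, time in s.
With the tool pointing down it reaches from about 0.4 to 0.825 m from the base axis. Payload 7 kg.
Tool frame: the origin (TCP) lies midway between the tips of the shut fingers; the grasp point (between the pads) lies 19 mm behind it; z points along the fingers, y is the direction in which the jaws open and shut (so a half turn about z gives the same grasp; the last joint's range is limited). The gripper opens to 88 mm and grips with 3 to 60 N. Pads are 19 mm wide; open, the fingers measure 130 mm over their backs; the gripper's body (78 mm by 193 mm) begins 47 mm behind the grasp point.
Start: joints at [-56.66, 20.546, 0.682, 0, -70.136, -16.507], TCP at [0.195, -0.646, 0.227] pointing down, gripper open.
Joint ranges: [-176.03, 176.03], [-82.01, 121.73], [-58.28, 71.71], [-173.87, 95.51], [-174.79, -0.11], [-173.66, 173.66]. Speed limits (degrees/s): [136.94, 136.94, 172.46, 180, 180, 180].

## Interface

Orientations are given as a 3x3 rotation matrix whose columns are the frame's x, y, z axes.
In Python, from rig import robot gives the robot as it stands. Calls block until the motion is done:
- robot.goto(position, orientation): joint-space move of the TCP to a pose.
- robot.servo_line(position, ori=None, speed=0.15): straight line of the TCP; ori=None keeps the orientation; speed is the mean speed in m/s.
- robot.movej(angles): joint-space move.
- robot.move_gripper(opening): opening from 0.0 (shut) to 1.0 (fully open); the grip force is fixed at half the most; returns when the fingers have stopped.
- robot.dwell(seconds).
- robot.ik(position, orientation): joint angles nearest the present ones, or None.
- robot.grab_frame(name): name is "side" or "top" or "wrist"; returns (picture, depth): 420x560x3 uint8, red, green, blue; 420x560 float32, m along the optical axis (not along the pixel's ray), 0 where there is no reading.
- robot.camera_info(name): a dict with "vfov" (degrees; the focal length in pixels is half the picture's height over the tangent of half this angle, whatever the lens; pixels are square), "cx", "cy" (the principal point, pixels), "view" (4x4, takes a point from world to camera coordinates); the wrist camera has in their place "T_tool_cam" (4x4, takes a point from camera to tool coordinates, whose origin is the TCP and whose axes are the flange's). Camera axes: x right, y down, z forward; pixel columns grow to the right and rows downward; lengths in m; the calibration is good to about 2 mm. A picture is of the moment at which its call begins: read the wrist's pose just before it. camera_info takes no time and is no camera call.
A pose or a line that the arm cannot do raises robot.Unreachable and nothing moves.
- robot.job_done(): hands the job in, once; it reports no verdict.
Readings, each from a call of its own:
- robot.read_t(): time.
- robot.read_qpos(): joint angles.
- robot.read_qvel(): joint speeds.
- robot.read_effort(): joint torques, N m.
- robot.read_position(): TCP position.
- robot.read_tcp_rot(): TCP orientation.
- robot.read_force(): force on the tool from outside, world axes, zero at the start.
- robot.read_ft_torque(): the same for the moment, N m.
- robot.read_grip_width(): opening from 0.0 (shut) to 1.0 (fully open).
Only numpy, scipy, OpenCV 4.12 (cv2) and the standard library are available. Lean on these libraries where they do the work, as an engineer would, in place of code of your own. Each camera call takes 0.05 s, during which the arm holds its last target. There are 200 camera calls.

## Working session

There is one attempt and no reset: what is moved stays moved. The work goes in short steps, each a Python script; the robot and the scene stay as the last script left them, time stands still between calls to the robot, and variables do not carry over. Pictures are saved under pics/ and viewed, about 8 in all and at most 12, crops included, and the job is handed in when it is done.

```bash
ls; mkdir -p pics
cat > h.py <<'E'
import numpy as np, cv2
from rig import robot
def K(name):
    c=robot.camera_info(name); f=210/np.tan(np.radians(c["vfov"])/2)
    return c,f
def pts(name,depth,T=None):
    c,f=K(name); v,u=np.mgrid[0:420,0:560]
    cx,cy=c["cx"],c["cy"]
    P=np.stack([(u-cx)/f*depth,(v-cy)/f*depth,depth,np.ones_like(depth)],-1)
    M=np.linalg.inv(c["view"]) if T is None else T
    return (P@M.T)[...,:3]
def wristT():
    T=np.eye(4);T[:3,:3]=robot.read_tcp_rot();T[:3,3]=robot.read_position()
    return T@robot.camera_info("wrist")["T_tool_cam"]
def save(n,im): cv2.imwrite("pics/"+n+".png",cv2.cvtColor(im,cv2.COLOR_RGB2BGR))
E
python3 - <<'E'
from h import *
for n in("top","side"):
    im,d=robot.grab_frame(n); save(n,im); np.savez(n,im=im,d=d,p=pts(n,d))
    c=robot.camera_info(n);print(n,c["vfov"],c["cx"],c["cy"],np.round(np.linalg.inv(c["view"]),3),(d>0).mean())
print(robot.camera_info("wrist"),robot.read_tcp_rot(),robot.read_t())
a=[cv2.imread(f"pics/{n}.png") for n in("top","side")]
cv2.imwrite("pics/both.png",cv2.resize(np.hstack(a),(800,300)))
E
```

```text
pics
top 56.13044437206135 276.74724868490273 211.3613820695324 [[ 0.019 -0.982  0.189  0.259]
 [-1.    -0.019  0.002  0.014]
 [ 0.002 -0.189 -0.982  1.202]
 [ 0.     0.     0.     1.   ]] 0.9961011904761905
side 46.40306337024475 285.7741601796953 217.490239188031 [[-0.873 -0.357  0.332  0.048]
 [-0.488  0.626 -0.609  0.787]
 [ 0.01  -0.693 -0.721  0.996]
 [ 0.     0.     0.     1.   ]] 0.9959608843537415
{'vfov': 60.11487603686233, 'cx': 285.01349933499, 'cy': 216.6521882697901, 'T_tool_cam': array([[ 4.32449460e-04, -9.60074098e-01, -2.79745490e-01,
         7.51283091e-02],
       [ 9.99999430e-01,  1.42232637e-04,  1.05773052e-03,
         4.06670980e-04],
       [-9.75710736e-04, -2.79745788e-01,  9.60073613e-01,
        -1.58486050e-01],
       [ 0.00000000e+00,  0.00000000e+00,  0.00000000e+00,
         1.00000000e+00]])} [[-9.57180361e-01 -2.89491649e-01 -5.83967259e-04]
 [-2.89492193e-01  9.57179392e-01  1.37155151e-03]
 [ 1.61908716e-04  1.48187614e-03 -9.99998889e-01]] 0.1
```

View pics/top.png

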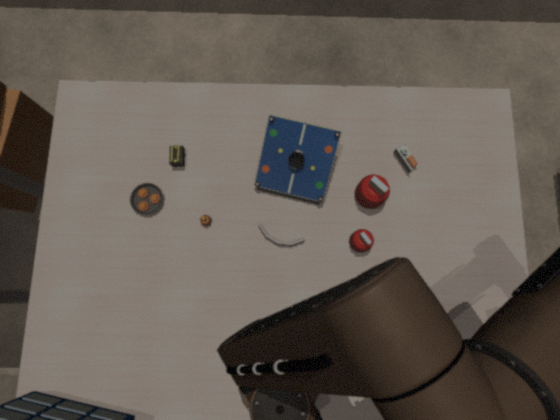

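View pics/side.png

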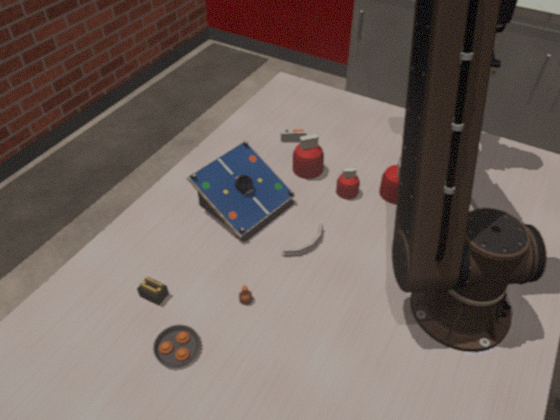

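Domes: top (372,190), top (361,240), and a third, side (395,183), hidden from above. Amber: (206,220) upright with a stem, plus the three dish buttons near (147,198). Now I measure them.

Run:
```python
from h import *
for n in("top","side"):
    z=np.load(n+".npz"); im,p=z["im"],z["p"]
    hsv=cv2.cvtColor(im,cv2.COLOR_RGB2HSV); H,S,V=cv2.split(hsv)
    flat=(abs(p[...,2])<.01)&(S<60); print(n,"table z med",np.median(p[...,2][flat]))
    onT=(p[...,0]>.1)&(p[...,0]<1.1)&(abs(p[...,1])<.7)&(p[...,2]>.006)&(p[...,2]<.25)
    for nm,m in(("red",((H<6)|(H>172))&(S>150)&(V>60)),("amber",(H>=6)&(H<22)&(S>120)&(V>70)),("blue",(H>100)&(H<125)&(S>120)),("obj",onT)):
        m=(m&onT).astype(np.uint8)
        k,l,st,c=cv2.connectedComponentsWithStats(m)
        for i in range(1,k):
            if st[i,4]<20 or st[i,4]>9000: continue
            q=p[l==i]; print(nm,c[i].round(0),st[i,4],"lo",np.percentile(q,3,0).round(3),"hi",np.percentile(q,97,0).round(3),"med",np.median(q,0).round(3))
```

```text
top table z med -3.959825073385215e-05
red [371. 192.] 366 lo [ 0.513 -0.302  0.069] hi [ 0.582 -0.23   0.089] med [ 0.536 -0.254  0.081]
red [382. 180.] 29 lo [ 0.564 -0.305  0.077] hi [ 0.588 -0.28   0.086] med [ 0.577 -0.295  0.081]
red [360. 240.] 215 lo [ 0.375 -0.261  0.047] hi [ 0.427 -0.209  0.065] med [ 0.397 -0.226  0.057]
amber [328. 149.] 35 lo [ 0.657 -0.14   0.093] hi [ 0.671 -0.123  0.102] med [ 0.664 -0.132  0.097]
amber [411. 161.] 49 lo [ 0.641 -0.411  0.022] hi [ 0.665 -0.39   0.032] med [ 0.653 -0.4    0.028]
amber [265. 169.] 35 lo [0.606 0.045 0.049] hi [0.619 0.063 0.061] med [0.612 0.054 0.056]
amber [142. 193.] 72 lo [0.526 0.422 0.007] hi [0.553 0.449 0.02 ] med [0.54  0.434 0.011]
amber [154. 198.] 67 lo [0.512 0.384 0.008] hi [0.537 0.41  0.019] med [0.522 0.395 0.012]
amber [143. 206.] 69 lo [0.486 0.417 0.008] hi [0.511 0.442 0.018] med [0.498 0.428 0.012]
amber [205. 220.] 64 lo [0.444 0.222 0.02 ] hi [0.467 0.242 0.053] med [0.455 0.231 0.028]
blue [297. 157.] 3666 lo [ 0.546 -0.138  0.035] hi [0.731 0.055 0.117] med [ 0.645 -0.044  0.079]
obj [296. 15
[... 2514 characters left out ...]
 [0.102 0.036 0.013] hi [0.185 0.154 0.248] med [0.135 0.125 0.213]
obj [304. 245.] 295 lo [ 0.387 -0.057  0.007] hi [0.443 0.07  0.025] med [0.402 0.03  0.018]
obj [152. 290.] 551 lo [0.629 0.316 0.008] hi [0.685 0.356 0.046] med [0.652 0.344 0.033]
obj [245. 295.] 184 lo [0.442 0.226 0.008] hi [0.47  0.252 0.051] med [0.454 0.241 0.023]
obj [174. 341.] 441 lo [0.473 0.372 0.006] hi [0.57  0.469 0.017] med [0.538 0.409 0.013]
obj [182. 337.] 132 lo [0.509 0.384 0.006] hi [0.537 0.411 0.017] med [0.521 0.398 0.01 ]
obj [166. 347.] 147 lo [0.525 0.422 0.007] hi [0.553 0.449 0.017] med [0.538 0.436 0.01 ]
obj [181. 354.] 144 lo [0.485 0.418 0.006] hi [0.513 0.444 0.018] med [0.497 0.432 0.01 ]
```

```bash
cat >> h.py <<'E'
def unit(v): v=np.asarray(v,float); return v/np.linalg.norm(v)
def pose_R(xdir,n):
    "tool R: z=-n, x along xdir made square to n"
    z=-unit(n); x=unit(np.asarray(xdir)-np.dot(xdir,z)*z); return np.column_stack([x,np.cross(z,x),z])
def down(yaw): a=np.radians(yaw); return pose_R([np.cos(a),np.sin(a),0],[0,0,1])
def rot(v,n,deg): return cv2.Rodrigues(unit(n)*np.radians(deg))[0]@v
E
python3 - <<'E'
from h import *
z=np.load("top.npz"); im,p=z["im"],z["p"]
H,S,V=cv2.split(cv2.cvtColor(im,cv2.COLOR_RGB2HSV))
m=(H>100)&(H<125)&(S>120)&(p[...,2]>.02)&(p[...,2]<.13)
q=p[m]; 
for _ in range(4):
    A=np.c_[q[:,:2],np.ones(len(q))]; c=np.linalg.lstsq(A,q[:,2],rcond=None)[0]
    q=q[abs(A@c-q[:,2])<.005]
n=unit([-c[0],-c[1],1]); print("n",n,"tilt",np.degrees(np.arccos(n[2])),"yaw",np.degrees(np.arctan2(c[1],c[0])),len(q))
m2=((S<60)&(V>130)&(abs(p[...,0]*c[0]+p[...,1]*c[1]+c[2]-p[...,2])<.006)&cv2.dilate(m.astype(np.uint8),np.ones((5,5))).astype(bool)&cv2.erode(cv2.morphologyEx(m.astype(np.uint8),cv2.MORPH_CLOSE,np.ones((15,15))),np.ones((9,9))).astype(bool))
w=p[m2]; vx,vy,x0,y0=cv2.fitLine(w[:,:2].astype(np.float32),cv2.DIST_HUBER,0,.01,.01).ravel()
print("white",len(w),np.degrees(np.arctan2(vy,vx)),x0,y0)
r=cv2.minAreaRect(q[:,:2].astype(np.float32)); print("rect",r, "z at c",c@[*r[0],1])
up=unit([c[0],c[1],c[0]**2+c[1]**2])
C=np.array([.637,-.04,.075])
def T(name,P,R): 
    s=robot.ik(P,R); print(name,None if s is None else np.round(s,0))
for y in range(-180,180,45): T(f"dome look {y}",[.401,-.234,.25],down(y))
for y in range(-180,180,45): T(f"amber {y}",[.456,.235,.06],down(y))
for a in range(-180,180,30): T(f"easel {a}",C+n*.12,pose_R(rot(up,n,a),n))
E
```

```text
n [-0.31863361  0.01939453  0.94767952] tilt 18.615961056400636 yaw -3.4831714266073823 555Traceback (most recent call last):
  File "<stdin>", line 11, in <module>
cv2.error: OpenCV(4.12.0) /io/opencv/modules/imgproc/src/linefit.cpp:50: error: (-215:Assertion failed) count > 0 in function 'fitLine2D_wods'
```

Run:
```python
from h import *
z=np.load("top.npz"); im,p=z["im"],z["p"]
H,S,V=cv2.split(cv2.cvtColor(im,cv2.COLOR_RGB2HSV))
box=(p[...,0]>.52)&(p[...,0]<.76)&(p[...,1]>-.16)&(p[...,1]<.085)
m=(H>100)&(H<125)&(S>120)&(p[...,2]>.02)&(p[...,2]<.13)&box
q=p[m]; 
for t in (.03,.01,.006,.004):
    A=np.c_[q[:,:2],np.ones(len(q))]; c=np.linalg.lstsq(A,q[:,2],rcond=None)[0]
    q=q[abs(A@c-q[:,2])<t]
n=unit([-c[0],-c[1],1]); print("n",n,"tilt",np.degrees(np.arccos(n[2])),"yaw",np.degrees(np.arctan2(c[1],c[0])),len(q))
m2=(S<90)&(V>110)&box&(abs(p[...,0]*c[0]+p[...,1]*c[1]+c[2]-p[...,2])<.006)
m2&=cv2.erode(cv2.morphologyEx(m.astype(np.uint8),cv2.MORPH_CLOSE,np.ones((15,15))),np.ones((9,9))).astype(bool)
w=p[m2]; print(len(w))
if len(w)>5:
    print("white",cv2.fitLine(w[:,:2].astype(np.float32),cv2.DIST_HUBER,0,.01,.01).ravel())
r=cv2.minAreaRect(q[:,:2].astype(np.float32)); print("rect",r, "z at c",c@[*r[0],1])
up=unit([c[0],c[1],c[0]**2+c[1]**2])
C=np.array([.637,-.04,.075])
def T(name,P,R): 
    s=robot.ik(P,R); print(name,None if s is None else np.round(s,0))
for y in range(-180,180,45): T(f"dome look {y}",[.401,-.234,.25],down(y))
for y in range(-180,180,45): T(f"amber {y}",[.456,.235,.06],down(y))
for a in range(-180,180,30): T(f"easel {a}",C+n*.12,pose_R(rot(up,n,a),n))
```

```text
n [-0.41100198  0.09344301  0.90683283] tilt 24.928723225418125 yaw -12.808703240776623 3293
39
white [ 0.97483206 -0.22294039  0.64628965 -0.04072297]
rect ((0.6381829380989075, -0.03956024348735809), (0.20670025050640106, 0.18982121348381042), 76.93083190917969) z at c 0.07543429035195745
dome look -180 [ -6.  -1. -23.   0. -68. -84.]
dome look -135 [ -6.  -1. -23.   0. -68. -39.]
dome look -90 [ -6.  -1. -23.   0. -68.   6.]
dome look -45 [ -6.  -1. -23.   0. -68.  51.]
dome look 0 [ -6.  -1. -23.   0. -68.  96.]
dome look 45 [ -6.  -1. -23.   0. -68. 141.]
dome look 90 None
dome look 135 [  -6.   -1.  -23.    0.  -68. -129.]
amber -180 [  49.   16.  -32.   -0.  -43. -139.]
amber -135 [ 49.  16. -32.   0. -43. -94.]
amber -90 [ 49.  16. -32.   0. -43. -49.]
amber -45 [ 49.  16. -32.   0. -43.  -4.]
amber 0 [ 49.  16. -32.   0. -43.  41.]
amber 45 [ 49.  16. -32.   0. -43.  86.]
amber 90 [ 49.  16. -32.   0. -43. 131.]
amber 135 None
easel -180 [  22.    1.  -47.   35.  -25. -155.]
easel -150 [  22.    1.  -47.   35.  -25. -125.]
easel -120 [ 22.   1. -47.  35. -25. -95.]
easel -90 [ 22.   1. -47.  35. -25. -65.]
easel -60 [ 22.   1. -47.  35. -25. -35.]
easel -30 [ 22.   1. -47.  35. -25.  -5.]
easel 0 [ 22.   1. -47.  35. -25.  25.]
easel 30 [ 22.   1. -47.  35. -25.  55.]
easel 60 [ 22.   1. -47.  35. -25.  85.]
easel 90 [ 22.   1. -47.  35. -25. 115.]
easel 120 [ 22.   1. -47.  35. -25. 145.]
easel 150 None
```

Run:
```python
from h import *
n=unit([-0.411,.09344,.90683]); up=unit(np.cross([.22294,.97483,0],n)); print(up)
for nm,P,R in(("wd",[.401,-.234,.22],down(-120)),("we",np.array([.638,-.0396,.0754])+n*.14,pose_R(up,n)),("wa",[.456,.237,.17],down(0))):
    robot.goto(P,R); T=wristT(); im,d=robot.grab_frame("wrist"); save(nm,im); np.savez(nm,im=im,d=d,p=pts("wrist",d,T),T=T); print(nm,robot.read_t())
a=[cv2.imread(f"pics/{k}.png") for k in("wd","we","wa")]
cv2.imwrite("pics/w3.png",np.vstack([np.hstack([cv2.resize(a[0],(400,300)),cv2.resize(a[2],(400,300))]),np.hstack([cv2.resize(a[1],(400,300)),np.zeros((300,400,3),np.uint8)])]))
```

```text
[ 0.88401032 -0.20216988  0.42148914]
wd 1.8333
we 2.9417
wa 4.1
```

View pics/w3.png

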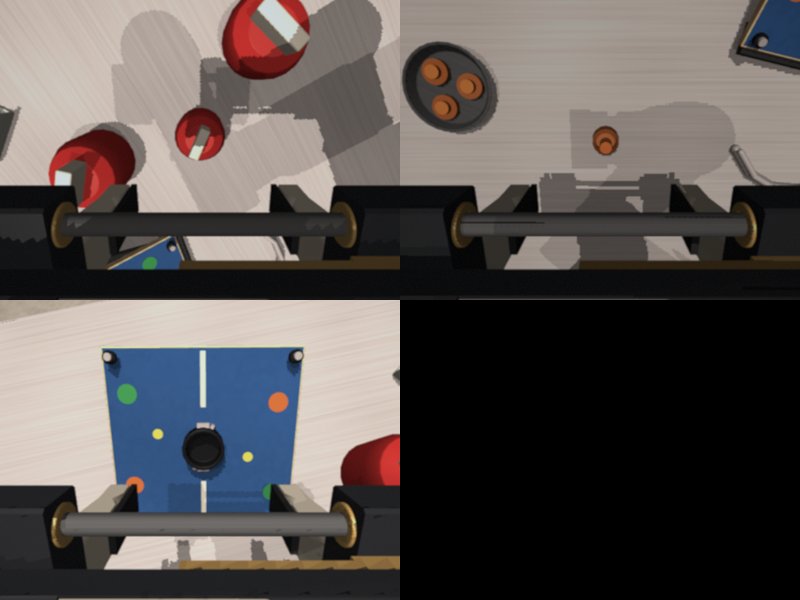

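The picture shows three domes: top (265,35), left (90,165) and the smallest at (200,133), which is the 68 mm one. The amber shell stands upright at (605,140), and the cup is at (203,450) with its lugs along the white line and the yellow dots at about 75° anticlockwise. I refine the measurements from these.

Run:
```python
from h import *
def circ(q):
    A=np.c_[2*q,np.ones(len(q))]; s=np.linalg.lstsq(A,(q**2).sum(1),rcond=None)[0]; return s[:2],np.sqrt(s[2]+s[:2]@s[:2])
def mid(q): return (np.percentile(q,2,0)+np.percentile(q,98,0))/2
z=np.load("wd.npz"); p=z["p"]
near=np.hypot(p[...,0]-.401,p[...,1]+.234)<.045
f=p[near&(p[...,2]>.083)&(p[...,2]<.095)]; r=cv2.minAreaRect(f[:,:2].astype(np.float32)); print("fin",len(f),r,np.median(f[:,2]),f.mean(0))
b=cv2.boxPoints(r);e=b[1]-b[0];e2=b[2]-b[1];e=e if np.linalg.norm(e)>np.linalg.norm(e2) else e2;print("fin yaw",np.degrees(np.arctan2(e[1],e[0])))
d=p[near&(p[...,2]>.006)&(p[...,2]<.07)]; print("dome",cv2.minEnclosingCircle(d[:,:2].astype(np.float32)),"table",np.median(p[...,2][abs(p[...,2])<.01]))
for lo,hi in((.03,.04),(.04,.05),(.05,.058)):
    s=d[(d[:,2]>lo)&(d[:,2]<hi)]; print(" ring",len(s),circ(s[:,:2]))
z=np.load("wa.npz"); p=z["p"]; near=np.hypot(p[...,0]-.456,p[...,1]-.236)<.04
s=p[near&(p[...,2]>.046)&(p[...,2]<.06)]; print("stem",len(s),cv2.minEnclosingCircle(s[:,:2].astype(np.float32)),np.median(s[:,2]),mid(s))
s=p[near&(p[...,2]>.023)&(p[...,2]<.03)]; print("body top",len(s),cv2.minEnclosingCircle(s[:,:2].astype(np.float32)))
s=p[near&(p[...,2]>.006)&(p[...,2]<.022)]; print("body side",len(s),circ(s[:,:2]))
z=np.load("we.npz"); p=z["p"]; im=z["im"]
H,S,V=cv2.split(cv2.cvtColor(im,cv2.COLOR_RGB2HSV))
C=np.array([.638,-.0396,.0754]); box=(np.linalg.norm(p-C,axis=-1)<.14)
q=p[box&(H>100)&(H<125)&(S>120)]
for t in (.01,.006,.003,.003):
    A=np.c_[q[:,:2],np.ones(len(q))]; c=np.linalg.lstsq(A,q[:,2],rcond=None)[0]; q=q[abs(A@c-q[:,2])<t]
n=unit([-c[0],-c[1],1]); print("n",n,np.degrees(np.arccos(n[2])),"yaw",np.degrees(np.arctan2(c[1],c[0])),"z at C",c@[*C[:2],1])
up=unit([c[0],c[1],c[0]**2+c[1]**2]); lf=np.cross(n,up)
L=np.stack([(p-C)@up,(p-C)@lf,(p-C)@n],-1); h0=np.median((q-C)@n); print("h0",h0)
h=L[...,2]-h0; rr=np.hypot(L[...,0],L[...,1])
lip=L[(abs(h-.022)<.0025)&(rr<.032)]; print("lip",len(lip),cv2.minEnclosingCircle(lip[:,:2].astype(np.float32)),np.median(lip[:,2]-h0),mid(lip))
fl=L[(h<.008)&(rr<.014)]; print("floor",len(fl),np.median(fl[:,2])-h0 if len(fl) else 0)
w=L[(S<70)&(V>120)&(abs(h)<.002)&(abs(L[...,1])<.01)]; print("white",len(w),cv2.fitLine(w[:,:2].astype(np.float32),cv2.DIST_HUBER,0,.01,.01).ravel())
y=L[(H>22)&(H<35)&(S>120)&(V>120)&(abs(h)<.003)&(rr<.08)]
for s in(1,-1):
    k=y[y[:,1]*s>0.01]; m=k.mean(0); print("yellow",len(k),m,np.degrees(np.arctan2(m[1],m[0])))
```

```text
fin 663 ((0.40373989939689636, -0.23903024196624756), (0.03800268843770027, 0.01206917129456997), 36.64884567260742) 0.0882161749441292 [ 0.40330732 -0.23959761  0.08813561]
fin yaw 36.64883
dome ((0.4036308825016022, -0.23888598382472992), 0.03397320955991745) table 0.0003506387173363157
 ring 69 (array([ 0.40380275, -0.23889118]), np.float64(0.03364223944140097))
 ring 565 (array([ 0.40383433, -0.23888477]), np.float64(0.032009493478249995))
 ring 1097 (array([ 0.40360491, -0.23917529]), np.float64(0.02704488582115456))
stem 241 ((0.45908069610595703, 0.2342095524072647), 0.006971518509089947) 0.050210139176781854 [0.45956009 0.23422082 0.04946271]
body top 530 ((0.45919835567474365, 0.234086811542511), 0.014969941228628159)
body side 239 (array([0.45964669, 0.23404247]), np.float64(0.01575691266805166))
n [-0.41217481  0.09224277  0.9064233 ] 24.98433485948317 yaw -12.614666300393758 z at C 0.07528357707107028
h0 -0.00010476598902849326
lip 934 ((0.0007409197860397398, -2.6069110390380956e-05), 0.024050073698163033) 0.021458805511001815 [0.00123084 0.00014269 0.02126521]
floor 841 0.003655776155805949
white 1222 [ 9.9999928e-01 -1.2152895e-03  3.2125950e-02  2.3180916e-04]
yellow 139 [0.01511953 0.05342277 0.00056696] 74.1976067003397
yellow 127 [-0.01370243 -0.05258835  0.0002991 ] -104.60427585964639
```

All of these agree with the given sizes: fin 38×12 mm at z 0.088, rim radius 34 mm, stem radius 7 mm at z 0.050, lip radius 24 mm, tilt 25.0°, dots at 74–75°. Next I pick up the shell and place it.

```bash
cat >> h.py <<'E'
n=unit([-0.41217481,0.09224277,0.9064233]); _y=np.radians(-12.7)
up=unit(np.array([np.cos(_y),np.sin(_y),0])-n*np.dot([np.cos(_y),np.sin(_y),0],n)); lf=np.cross(n,up)
C=np.array([.638,-.0396,.0754])+.0007*up-.0001*n
def lower(base,h0,h1,f0,step=.0007,flim=4,R=None,speed=.02):
    "step down along n over point base from h0 to h1; stop on contact; returns h"
    h=h0
    while h>h1+1e-6:
        h=max(h-step,h1); robot.servo_line(base+n*h,speed=speed)
        f=(robot.read_force()-f0)
        if f@n>flim: break
    print("h",round(h,4),"f",np.round([f@up,f@lf,f@n],1)); return h
E
python3 - <<'E'
from h import *
s=np.array([.4592,.2342]); R=down(0)
robot.goto([*s,.09],R); robot.servo_line([*s,.0275],speed=.12)
robot.move_gripper(0.0); print("grip",robot.read_grip_width()*88)
robot.servo_line([*s,.16],speed=.15)
RE=pose_R(up,n)
robot.goto(C+n*.10,RE); robot.dwell(.3); f0=robot.read_force(); print("t",robot.read_t(),f0,"grip",robot.read_grip_width()*88)
T=wristT(); im,d=robot.grab_frame("wrist"); save("held",im); np.savez("held",im=im,d=d,p=pts("wrist",d,T))
E
```

```text
grip 12.987208745890161
t 8.8 [-0.39455943 -0.19359688 -0.39159074] grip 13.14532260807387
```

View pics/held.png

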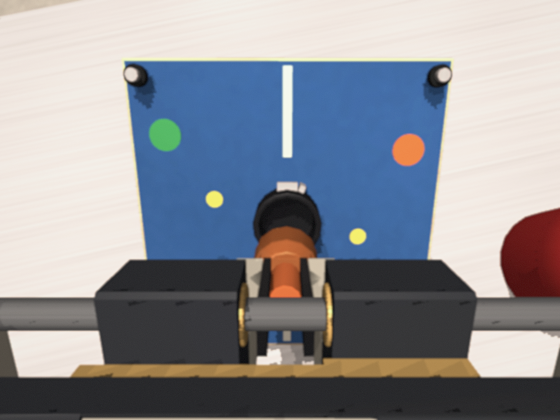

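The shell is held upright at (286,265), in line with the cup at (287,220). Lowering it now.

Run:
```python
from h import *
f0=robot.read_force()
robot.servo_line(C+n*.056,speed=.08)
h=lower(C,.056,.030,f0,step=.001,flim=2.5,speed=.03); print("t",robot.read_t(),(robot.read_position()-C)@n)
```

```text
Traceback (most recent call last):
  File "h.py", line 29, in lower
    h=max(h-step,h1); robot.servo_line(base+n*h,speed=speed)
                      ~~~~~~~~~~~~~~~~^^^^^^^^^^^^^^^^^^^^^^
rig.Unreachable: the arm cannot follow that straight line within its joint ranges
```

Run:
```python
from h import *
RE=pose_R(up,n); p=robot.read_position(); print("h",(p-C)@n,robot.read_qpos().round(1),robot.read_t(),robot.read_force())
for h in(.055,.05,.045,.04,.035,.031):
    print(h,[(a,None if (s:=robot.ik(C+n*h,pose_R(rot(up,n,a),n))) is None else np.round(s,1)) for a in(0,-90,180)])
```

```text
h 0.031984511419393354 [ -2.   10.  -55.7  94.2  -4.5 -14. ] 15.55 [-0.16143092  0.64950763  0.25680969]
0.055 [(0, array([ 11.6,   7.8, -53.6,  61.2, -11.4,   7. ])), (-90, array([ 11.6,   7.8, -53.6,  61.2, -11.4, -83. ])), (180, array([  11.6,    7.8,  -53.6,   61.2,  -11.4, -173. ]))]
0.05 [(0, array([  9.7,   8.3, -54.3,  66.1, -10.1,   3.8])), (-90, array([  9.7,   8.3, -54.3,  66.1, -10.1, -86.2])), (180, None)]
0.045 [(0, array([  7.2,   8.7, -54.9,  72. ,  -8.7,  -0.1])), (-90, array([  7.2,   8.7, -54.9,  72. ,  -8.7, -90.1])), (180, None)]
0.04 [(0, array([  4.2,   9.2, -55.4,  79.3,  -7.1,  -4.7])), (-90, array([  4.2,   9.2, -55.4,  79.3,  -7.1, -94.7])), (180, None)]
0.035 [(0, array([  0.5,   9.7, -55.7,  88.2,  -5.5, -10.2])), (-90, array([   0.5,    9.7,  -55.7,   88.2,   -5.5, -100.2])), (180, array([  0.5,   9.7, -55.7,  88.2,  -5.5, 169.8]))]
0.031 [(0, None), (-90, None), (180, None)]
```

Joint 4 is near its limit, with the foot about 0.5 mm above the cup floor. I'll see whether a slight tilt gets the last bit.

Run:
```python
from h import *
q0=robot.read_qpos()
for h in(.0315,.031,.0305):
  for ax,nm in((lf,"lf"),(up,"up")):
    for a in(-3,-2,-1,1,2,3):
      s=robot.ik(C+n*h,rot(pose_R(up,n),ax,a))
      if s is not None: print(h,nm,a,np.round(s-q0,1))
```

```text
0.0315 lf 1 [  8.9   0.4   1.5 -22.6  -3.7  14.5]
0.0315 lf 2 [ 14.5   0.9   4.3 -38.7  -7.1  25.6]
0.0315 lf 3 [ 17.5   1.4   7.2 -49.5 -10.   33.7]
0.0315 up -3 [  6.7   0.5   0.6 -10.8  -5.7   4.6]
0.0315 up -2 [ 4.8  0.3  0.3 -8.  -3.9  3.6]
0.0315 up -1 [ 2.6  0.2  0.1 -4.4 -2.   2. ]
0.031 lf 1 [  8.6   0.5   1.5 -21.9  -3.6  14.1]
0.031 lf 2 [ 14.3   1.    4.2 -38.3  -7.   25.4]
0.031 lf 3 [ 17.4   1.5   7.2 -49.2  -9.9  33.6]
0.031 up -3 [  6.5   0.5   0.5 -10.2  -5.6   4.3]
0.031 up -2 [ 4.6  0.4  0.3 -7.4 -3.8  3.2]
0.031 up -1 [ 2.3  0.2  0.1 -3.6 -1.9  1.5]
0.0305 lf 1 [  8.3   0.5   1.4 -21.2  -3.4  13.6]
0.0305 lf 2 [ 14.2   1.    4.2 -37.9  -6.9  25.1]
0.0305 lf 3 [ 17.3   1.5   7.1 -49.   -9.8  33.4]
0.0305 up -3 [ 6.3  0.6  0.5 -9.7 -5.5  4. ]
0.0305 up -2 [ 4.3  0.4  0.3 -6.8 -3.7  2.8]
0.0305 up -1 [ 1.9  0.3  0.1 -2.8 -1.8  1. ]
```

Run:
```python
from h import *
f0=robot.read_force()
R1=rot(pose_R(up,n),up,-1.2)
for h in(.0317,.0313,.0309,.0305):
    robot.servo_line(C+n*h,R1,speed=.01); f=robot.read_force()-f0; print(h,np.round([f@up,f@lf,f@n],2))
    if f@n>1.5: break
robot.dwell(.2); robot.move_gripper(.45)
robot.servo_line(C+n*.06,R1,speed=.06); robot.servo_line(C+n*.15,pose_R(up,n),speed=.2); 
T=wristT(); im,d=robot.grab_frame("wrist"); save("placed",im); p=pts("wrist",d,T); print("t",robot.read_t())
L=np.stack([(p-C)@k for k in(up,lf,n)],-1); h=L[...,2]; r=np.hypot(L[...,0],L[...,1])
s=L[(h>.049)&(h<.06)&(r<.02)]; print("stem top",len(s),cv2.minEnclosingCircle(s[:,:2].astype(np.float32)),np.median(s[:,2]))
s=L[(h>.027)&(h<.033)&(r<.022)]; print("body top",len(s),cv2.minEnclosingCircle(s[:,:2].astype(np.float32)),np.median(s[:,2]))
```

```text
0.0317 [-0.21 -0.49  0.24]
0.0313 [ 0.38 -0.88 -0.44]
0.0309 [-0.5  -1.27  3.27]
t 18.8
stem top 287 ((-0.002368117682635784, -0.000606761546805501), 0.006833006627857685) 0.05362768289422363
body top 542 ((-0.001003590296022594, -0.0003593522123992443), 0.014830043539404869) 0.02942550969260325
```

View pics/placed.png

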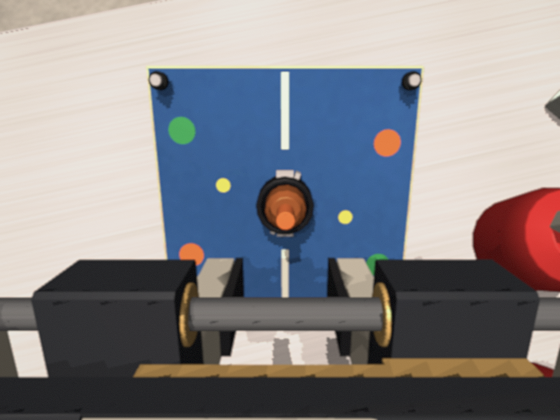

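The shell is home: stem at (285,213), top 53.6 mm off the playfield (54 expected), and about 1–2 mm off centre. Next I re-measure the cup and fin in the orientations I'll use, so the camera bias cancels, then grasp the dome.

Run:
```python
from h import *
A=74
robot.goto(C+n*.15,pose_R(rot(up,n,A),n)); T=wristT(); im,d=robot.grab_frame("wrist"); p=pts("wrist",d,T)
L=np.stack([(p-C)@k for k in(up,lf,n)],-1); h=L[...,2]; r=np.hypot(L[...,0],L[...,1])
s=L[(abs(h-.022)<.0025)&(r<.032)&(r>.018)]; c2,_=cv2.minEnclosingCircle(s[:,:2].astype(np.float32)); print("lip",len(s),c2,_)
D=np.array([.4037,-.239]); robot.goto([*D,.22],down(36.65)); T=wristT(); im,d=robot.grab_frame("wrist"); p=pts("wrist",d,T)
near=np.hypot(p[...,0]-D[0],p[...,1]-D[1])<.045
f=p[near&(p[...,2]>.083)&(p[...,2]<.095)]; r=cv2.minAreaRect(f[:,:2].astype(np.float32)); print("fin",r,len(f))
b=cv2.boxPoints(r);e=b[1]-b[0];e2=b[2]-b[1];e=e if np.linalg.norm(e)>np.linalg.norm(e2) else e2;print("fin yaw",np.degrees(np.arctan2(e[1],e[0])))
d=p[near&(p[...,2]>.006)&(p[...,2]<.07)]; print("dome",cv2.minEnclosingCircle(d[:,:2].astype(np.float32)))
print("t",robot.read_t(),robot.read_qpos().round(0))
for hh in(.16,.1,.065):
    print([None if (s:=robot.ik(C+n*hh,pose_R(rot(up,n,a),n))) is None else np.round(s,0) for a in(76,-5)])
```

```text
lip 870 (0.000276378879789263, 0.0005798368947580457) 0.023957831785082817
fin ((0.40503084659576416, -0.2390792965888977), (0.03771504759788513, 0.010927746072411537), 36.845951080322266) 627
fin yaw 36.845978
dome ((0.40494102239608765, -0.23914818465709686), 0.03394487872719765)
t 21.1333 [ -6.   1. -25.   0. -64. 133.]
[array([ 25.,  -3., -44.,  29., -32., 105.]), array([ 25.,  -3., -44.,  29., -32.,  24.])]
[array([ 20.,   3., -49.,  39., -21.,  98.]), array([ 20.,   3., -49.,  39., -21.,  17.])]
[array([ 15.,   7., -52.,  54., -14.,  88.]), array([ 15.,   7., -52.,  54., -14.,   7.])]
```

Run:
```python
from h import *
D=np.array([.4045,-.239]); R=down(36.75)
robot.move_gripper(.5); robot.goto([*D,.12],R); robot.servo_line([*D,.0645],speed=.1)
robot.move_gripper(0.0); print("grip",robot.read_grip_width()*88)
robot.servo_line([*D,.25],speed=.2)
B=C+.0003*up+.0006*lf
robot.goto(B+n*.165,pose_R(rot(up,n,75),n)); robot.dwell(.2); f0=robot.read_force()
print("grip",robot.read_grip_width()*88,f0,robot.read_t())
robot.servo_line(B+n*.125,speed=.12); f=robot.read_force()-f0; print(np.round([f@up,f@lf,f@n],2))
for n_ in("side","wrist"):
    im,d=robot.grab_frame(n_); save("dome_"+n_,im)
a=cv2.imread("pics/dome_side.png")[80:300,120:400]; b=cv2.imread("pics/dome_wrist.png")
cv2.imwrite("pics/dome_held.png",np.hstack([cv2.resize(a,(400,314)),cv2.resize(b,(400,314))]))
```

```text
grip 11.688494887323287
grip 12.079766795823579 [-0.88412598  0.03693928 -0.94513337] 25.6333
[ 1.72 -0.06 -0.61]
```

View pics/dome_held.png

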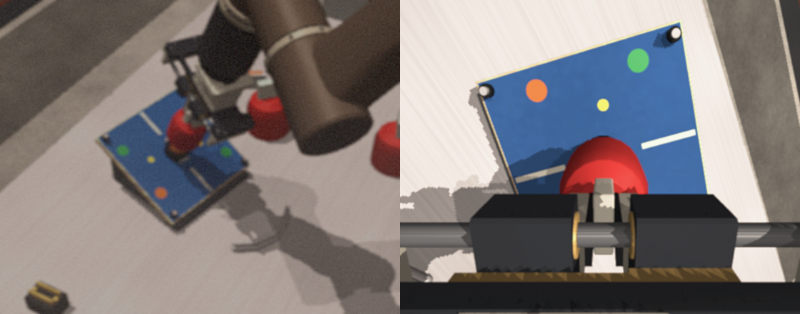

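The dome is held straight, with the fin (wrist view, 603,185) pointing at the yellow dot (603,105). Lowering it.

Run:
```python
from h import *
B=C+.0003*up+.0006*lf; f0=robot.read_force()
h=lower(B,.125,.090,f0,step=.007,flim=3,speed=.06)
if h<.0901:
    h=lower(B,.090,.0635,f0,step=.0015,flim=4,speed=.04)
print("t",robot.read_t(),(robot.read_position()-B)@n, robot.read_ft_torque())
```

```text
h 0.09 f [-0.2 -0.1 -0.8]
h 0.0635 f [-0.5 -0.7  7.3]
t 32.05 0.06388743392860627 [ 0.20781658  2.36433454 -0.14362739]
```

The rim is on the playfield: contact at the expected 64 mm. Twisting clockwise now, watching the torque.

Run:
```python
from h import *
B=C+.0003*up+.0006*lf; f0=robot.read_force(); m0=robot.read_ft_torque()
for a in(65,55,45,35,25,15,8,3,0,-2,-3,-4,-5):
    robot.goto(B+n*.0640,pose_R(rot(up,n,a),n)); 
    f=robot.read_force(); m=robot.read_ft_torque()-m0; x=robot.read_tcp_rot()[:,0]
    ang=np.degrees(np.arctan2(x@lf,x@up)); print(a,round(ang,1),np.round([f@up,f@lf,f@n],1),"mz",round(m@n,2))
    if abs(m@n)>.8 or np.linalg.norm(f)>25: break
print("t",robot.read_t(),"grip",robot.read_grip_width()*88)
```

```text
65 65.2 [-0.3  0.2  0.1] mz 0.04
55 55.4 [-0.8  0.1 -0.3] mz 0.08
45 45.4 [ 0.4 -0.1  0.7] mz 0.09
35 35.5 [-0.2  0.7 -1.7] mz 0.11
25 25.5 [ 0.5 -0.1 -0.6] mz 0.06
15 15.5 [-0.4 -0.2 -1.2] mz 0.07
8 8.4 [-0.2  0.9 -1.1] mz 0.04
3 3.4 [-0.5 -0.5  0.7] mz 0.04
0 0.3 [-0.1 -0.7 -1. ] mz 0.02
-2 -1.8 [-0.7  0.2 -1. ] mz 0.03
-3 -2.9 [-0.8  0.6 -1. ] mz 0.07
-4 -4.0 [-0.2 -0.7  0.5] mz 0.12
-5 -5.0 [-1.5 -2.   1.6] mz 0.18
t 35.5417 grip 11.358692522647294
```

Run:
```python
from h import *
B=C+.0003*up+.0006*lf; R=pose_R(rot(up,n,-4),n)
robot.goto(B+n*.0642,R); robot.move_gripper(.5); robot.servo_line(B+n*.11,R,speed=.06); robot.servo_line(B+n*.19,R,speed=.2); robot.dwell(.2)
T=wristT(); im,d=robot.grab_frame("wrist"); save("final",im); p=pts("wrist",d,T); print("t",robot.read_t())
L=np.stack([(p-C)@k for k in(up,lf,n)],-1); h=L[...,2]; r=np.hypot(L[...,0],L[...,1])
f=L[(h>.08)&(h<.11)&(r<.04)]; f=f[f[:,2]>np.percentile(f[:,2],90)-.003]
rc=cv2.minAreaRect(f[:,:2].astype(np.float32)); b=cv2.boxPoints(rc);e=b[1]-b[0];e2=b[2]-b[1];e=e if np.linalg.norm(e)>np.linalg.norm(e2) else e2
print("fin",rc,"h",np.median(f[:,2]),"ang",np.degrees(np.arctan2(e[1],e[0])))
s=L[(h>.008)&(h<.06)&(r<.04)]; print("dome",cv2.minEnclosingCircle(s[:,:2].astype(np.float32)))
```

```text
t 38.2583
fin ((-0.00044028833508491516, 0.0006275931373238564), (0.011843251064419746, 0.037997059524059296), 86.3487319946289) h 0.08758754507701991 ang -3.6512678
dome ((-0.0005472595803439617, 0.0007098428905010223), 0.03408399596810341)
```

View pics/final.png

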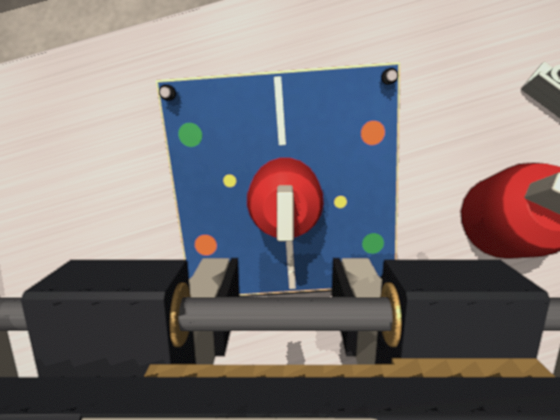

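The dome is seated at (285,198). Its fin top is 87.6 mm off the playfield, at −3.7° to the line, which is at the stop. I check the bystanders against the first pictures, then hand in.

Run:
```python
from h import *
im,d=robot.grab_frame("side"); p=pts("side",d); q=np.load("side.npz")["p"]
im,d=robot.grab_frame("top"); pt=pts("top",d); qt=np.load("top.npz")["p"]
for nm,x,y,r in(("bracket",.662,-.384,.055),("relay",.654,.333,.05),("guide",.41,.01,.085),("dish",.524,.423,.06),("bigdome",.547,-.266,.05),("dome3",.289,-.283,.05)):
    for v,a,b in(("side",q,p),("top",qt,pt)):
        g=[k[(np.hypot(k[...,0]-x,k[...,1]-y)<r)&(k[...,2]>.006)&(k[...,2]<.14)] for k in(a,b)]
        print(nm,v,[(len(k),np.median(k,0).round(3)) for k in g if len(k)])
print(robot.read_t()); robot.job_done()
```

```text
bracket side [(220, array([ 0.661, -0.376,  0.024])), (72, array([ 0.643, -0.385,  0.021]))]
bracket top [(301, array([ 0.662, -0.384,  0.025])), (301, array([ 0.661, -0.384,  0.026]))]
relay side [(551, array([0.652, 0.344, 0.033])), (547, array([0.652, 0.343, 0.033]))]
relay top [(321, array([0.654, 0.331, 0.034])), (319, array([0.654, 0.331, 0.034]))]
guide side [(295, array([0.402, 0.03 , 0.018])), (303, array([0.402, 0.03 , 0.018]))]
guide top [(215, array([0.399, 0.013, 0.021])), (129, array([ 0.393, -0.022,  0.021]))]
dish side [(883, array([0.527, 0.423, 0.012])), (855, array([0.527, 0.423, 0.012]))]
dish top [(554, array([0.526, 0.427, 0.012])), (548, array([0.524, 0.427, 0.012]))]
bigdome side [(1089, array([ 0.541, -0.247,  0.069])), (1092, array([ 0.541, -0.247,  0.069]))]
bigdome top [(913, array([ 0.54, -0.26,  0.08])), (917, array([ 0.54, -0.26,  0.08]))]
dome3 side [(587, array([ 0.289, -0.267,  0.063])), (986, array([ 0.275, -0.271,  0.07 ]))]
dome3 top [(1, array([ 0.322, -0.262,  0.007])), (849, array([ 0.28 , -0.285,  0.082]))]
38.3583
the job is handed in; nothing more can be done
```

The lamp cover is refitted and the job handed in at 38.4 s. The amber shell is standing stem up in the cup. The smallest of the three red domes is over it, locked and released.

- **Shell:** it touched the cup floor at 3.3 N before I let go. Its stem top then measured 53.6 mm off the playfield (54 expected), about 1–2 mm off centre. Joint 4 ran close to its limit over the cup, so I tilted the tool 1.2° for the last half millimetre.
- **Dome:** it was lowered with the fin towards the yellow dots until its rim pressed on the playfield at 7 N, then twisted clockwise until the torque rose. After release the fin top measured 87.6 mm off the playfield (88 expected). The fin lies 3.7° past the white line, at the stop, and the dome is within 1 mm of centre. I did not pull up on it to test the lock.
- **Other parts:** the bracket, relay, guide, dish and big dome measure where they did at the start, in every view the arm does not block. The arm partly hid the bracket from the side camera and the guide from the top camera, so those two readings differ, but the other camera shows each unmoved. The arm hid part of the third dome at the start, so I have no clean before-and-after check on it. The planned moves kept clear of it.

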